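# Make up a small page of printing blocks on the galley

### The job

Make up the small page on the steel galley, where its title line already stands: from the red-fronted drawer set the square picture block just below the title (on the robot's side of it), the wide text column just to the left of the picture, the narrow border strip just to its right, and the short caption block just below the picture. Left and right are as seen from the robot; keep the prints the way round they lie in the drawer, heads away from the robot, bring each block close up to its neighbour, touching or with a gap of at most 15 mm, square and centred on it, and set it down on the galley without dropping it. Do not shift the title, and leave the small square block and the round block in the drawer.

Things in the scene. Friction and masses are not known exactly. Their poses are not given: they have to be found in the camera images.
- galley: Flat steel tray (galley), 330 x 222 mm, fixed; floor 3 mm thick, walls 3 mm thick and 18 mm high on the far end and both long sides, open at the end towards the robot. Origin at table level under its centre; x to the closed far end, y left. A steel bar (60 x 22 x 14 mm, a locking wedge) lies by its open end and is not needed. The galley stands on the robot's left or right, the drawer on the other side.
- case: Shallow wooden drawer, 250 x 300 mm, fixed, with a red front 40 mm high on the side nearest the robot; its other walls are 28 mm high and 7 mm thick, its floor is 7 mm above the table. Holds six blocks in two rows of three. Origin at table level under its centre; x away from the robot, y left.
- title: The title line: block 64 mm wide (y) x 24 mm deep (x) x 23.5 mm high with three big characters, 0.25 kg, standing loose on the galley floor, square to the galley. Origin under its centre; x away from the robot (to the galley's closed end), y left. The page goes on its -x side.
- picture: Wooden printing block with a thin metal plate on top and dark raised print; box 23.5 mm high, origin under its centre, x to the head of its print (at the start within 0.45 rad of straight away from the robot), y to the left. 60 x 60 mm, with a framed picture of a fir tree, tip to the head. About 0.09 kg.
- column: Wooden printing block with a thin metal plate on top and dark raised print; box 23.5 mm high, origin under its centre, x to the head of its print (at the start within 0.45 rad of straight away from the robot), y to the left. The wide text column: 60 mm long (x) x 34 mm wide (y), many short text lines across it. About 0.06 kg.
- border: Wooden printing block with a thin metal plate on top and dark raised print; box 23.5 mm high, origin under its centre, x to the head of its print (at the start within 0.45 rad of straight away from the robot), y to the left. The narrow border strip: 60 mm long (x) x 16 mm wide (y), a row of five small diamonds, the same either way round. About 0.04 kg.
- caption: Wooden printing block with a thin metal plate on top and dark raised print; box 23.5 mm high, origin under its centre, x to the head of its print (at the start within 0.45 rad of straight away from the robot), y to the left. The caption: 22 mm deep (x) x 44 mm wide (y), three lines across it. About 0.04 kg.
- small_spare: Small square wooden block 30 x 30 x 23.5 mm with a star, not needed: stays where it lies in the drawer. Origin under its centre.
- round_spare: Round wooden block 40 mm across, 23.5 mm high, with ring print, not needed: stays where it lies in the drawer. Origin under its centre.
Things that resemble listed ones, but are neither listed nor needed, are in the scene too. What is shaped like the picture but green or purple is not meant.

How it is judged:
By the outcome, as a careful person would: the job done as asked, in the order asked, and still so for the second after the job is handed in, with the robot touching nothing.
It also fails if it takes over 96 s, if anything falls off the work surface, if the arm or the gripper's body presses on something with over 40 N, if the wrist force passes 120 N, or if a joint passes its speed limit or range.

### The arm

A 6-joint arm with a two-finger parallel gripper is mounted at the origin on the work surface. World frame = base frame: x ahead of the robot, y to its left, z up, the work surface at z = 0. Lengths are in mm, angles in rad, forces in N, time in s.
With the tool pointing down it reaches from about 400 to 925 mm from the base axis. Payload 12.5 kg.
Tool frame: the origin (TCP) lies midway between the tips of the shut fingers; the grasp point (between the pads) lies env.grasp_offset behind it (env.grasp_offset is the distance from the TCP to the grasp point, in mm); x points along the fingers, y is the direction in which the jaws open and shut, and the axes are right-handed (so a half turn about x gives the same grasp; the last joint's range is limited). The gripper opens to 95 mm and grips with 3 to 60 N. Pads are 20 mm wide; open, the fingers measure 119 mm over their backs; the gripper's body (75 mm by 180 mm) begins 59 mm behind the grasp point.
Start: joints at [-1.4, 0.491, 1.559, -0, 1.092, -0.106], TCP at [170.822, -601.221, 214.661] pointing down, gripper open.
Joint ranges: [-3.1, 3.1], [-0.84, 2.19], [0.05, 2.79], [-1.13, 4.28], [0.06, 2.93], [-2.69, 2.69]. Speed limits (rad/s): [2.22, 2.22, 2.79, 3.14, 3.14, 3.14].

### API

Orientations are given as [roll, pitch, yaw] about the fixed x, y, z axes, in that order (R = Rz(yaw) Ry(pitch) Rx(roll)).
In Python, from cell import env gives the robot as it stands.
- The arm moves only by the tool apply_moves, never from a script. Its arguments are lists of equal length, an entry for each row: "offset": the shift along the world's x, y, z in units of 25 mm (1.0 is 25 mm), a list of three; "yaw": the turn about the world's z in units of 6 degrees (1.0 is 6 degrees); "jaw": the closure, from -1 (fully open) to 1 (shut), so that 0 is half open. A call has 1 to 20 rows; each row is the pose to reach, as a shift and turn from the pose measured when the call began; what a row does not reach only later rows make up. A row lasts 1/8 s, in which the tool goes at most 62.5 mm and 10.7 degrees, less where a joint would pass 70% of its speed; a pose out of reach is approached as far as the arm can. A call with a gripper value outside its range is refused whole. The fingers move at their own pace and stop on an object; the grip force is fixed at half the most. Time passes only in rows, so rows that repeat a pose let the fingers close. It gives the time, the measured TCP pose, the force and the opening at its end, in the units of the state.
- env.state(): the state, without advancing time (a new reading comes with each control period).
- env.read_camera(name): name is "side" or "top"; returns a dict with "frame" (480x640x3 uint8, red, green, blue), "fx", "fy", "cx", "cy" (pixels), "distortion" ([k1, k2, p1, p2, k3] as OpenCV has them; the pictures are not rectified), "xyz" and "rotation" of the camera in the world. Camera axes: x right, y down, z forward; pixel columns grow to the right and rows downward; lengths in mm; the calibration is good to about 2 mm. A picture is of the moment at which its call begins. There is no depth.
- env.job_done(): hands the job in, once; it reports no verdict.
The state is a dict: "t": time; "joints": joint angles; "qvel": joint speeds; "tau": joint torques, N m; "eef_pos": TCP position; "tcp_rot": TCP orientation; "ft_force": force on the tool from outside, world axes, zero at the start; "moment": the same for the moment, N m; "opening": opening from 0.0 (shut) to 1.0 (fully open).
Only numpy, scipy, OpenCV 4.12 (cv2) and the standard library are available. Lean on these libraries where they do the work, as an engineer would, in place of code of your own. Each camera call takes 0.05 s, during which the arm holds its last target.

## Working session

There is one attempt and no reset: what is moved stays moved. The work goes in short steps, Python scripts to look and compute and a tool call to move; the robot and the scene stay as the last step left them, time stands still between calls to the robot, and variables do not carry over. Pictures are saved under pics/ and viewed, and the job is handed in when it is done.

Besides the shell and the picture viewer there is one more tool, called as name(argument=value, ...) on one line, values as JSON. apply_moves: Moves the arm, as the interface text tells. Its arguments: {"type":"object","properties":{"offset":{"type":"array"},"yaw":{"type":"array"},"jaw":{"type":"array"}},"required":["offset","yaw","jaw"]}

```bash
ls; mkdir -p pics; python3 - <<'E'
from cell import env
import cv2
print(env.state(), env.grasp_offset)
for n in ("top","side"):
    c=env.read_camera(n); cv2.imwrite(f"pics/{n}0.png",c["frame"][:,:,::-1])
    print({k:v for k,v in c.items() if k!="frame"})
E
```

```text
pics
{'t': 0.0, 'joints': array([-1.39958969e+00,  4.91554028e-01,  1.55947867e+00,  1.66260414e-05,
        1.09170667e+00, -1.05592382e-01]), 'qvel': array([ 2.78162831e-04,  1.21908525e-03, -2.10763453e-03,  3.01145510e-04,
       -2.26527806e-03,  5.35568324e-07]), 'tau': array([-2.65271214e-03, -6.12648296e+01, -2.58182555e+01,  6.91968645e-02,
        4.81958874e-02, -9.67027700e-05]), 'eef_pos': array([ 170.78446095, -600.94315491,  214.05512691]), 'tcp_rot': array([-1.68924679,  1.56964951,  1.72913721]), 'ft_force': array([ 0.07449357,  0.90936405, -0.19181511]), 'moment': array([ 0.00170671,  0.04190342, -0.00683515]), 'opening': 1.001373955285128} 18.8
{'fx': 602.9689917188732, 'fy': 602.9689917188732, 'cx': 330.3767676491135, 'cy': 236.14514280210645, 'distortion': array([0.04244694, 0.        , 0.        , 0.        , 0.        ]), 'xyz': array([ 417.60107537,   40.98109809, 1382.47622448]), 'rotation': array([-3.07893145,  0.02215923, -1.56158719])}
{'fx': 555.7970180185639, 'fy': 555.7970180185639, 'cx': 318.9276244509481, 'cy': 239.00991960935082, 'distortion': array([-0.17513483,  0.        ,  0.        ,  0.        ,  0.        ]), 'xyz': array([ 56.91303296, 651.48420315, 713.94627682]), 'rotation': array([-2.30644243e+00, -1.09501311e-03, -2.52114646e+00])}
```

View pics/top0.png

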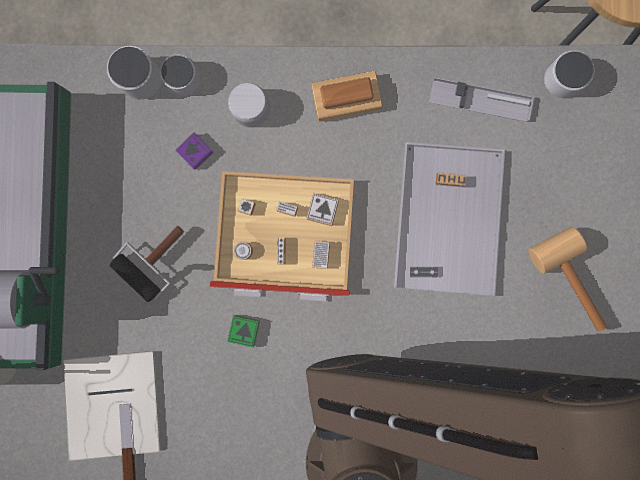

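View pics/side0.png

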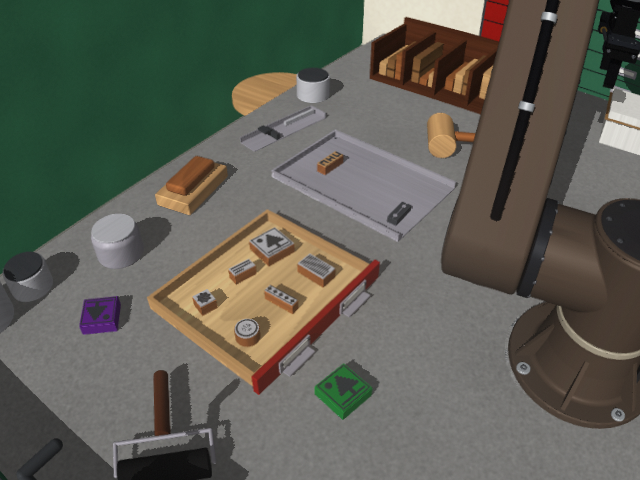

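The top view shows the drawer at about (285,235), with the picture at (323,208), column (321,254), border (281,251), caption (287,209), star (247,207) and round block (243,251). The galley is at (452,220), with the title at (455,180) and the wedge at (425,272). The green (243,331) and purple (195,151) look-alikes lie outside the drawer. I'll enlarge this to confirm and measure.

```bash
cat > h.py <<'E'
import cv2, numpy as np
from cell import env
from scipy.spatial.transform import Rotation as Ro
def cal(c):
    K=np.array([[c["fx"],0,c["cx"]],[0,c["fy"],c["cy"]],[0,0,1]])
    return K,np.array(c["distortion"]),Ro.from_euler("xyz",c["rotation"]).as_matrix(),np.array(c["xyz"])
def p2w(c,px,z):
    K,D,R,t=cal(c)
    u=cv2.undistortPoints(np.array(px,float).reshape(-1,1,2),K,D).reshape(-1,2)
    d=np.c_[u,np.ones(len(u))]@R.T
    return t+d*((z-t[2])/d[:,2])[:,None]
def w2p(c,P):
    K,D,R,t=cal(c)
    Rc=R.T
    return cv2.projectPoints(np.array(P,float).reshape(-1,1,3),cv2.Rodrigues(Rc)[0],-Rc@t,K,D)[0].reshape(-1,2)
def crop(c,x0,y0,x1,y1,s,name):
    f=c["frame"][y0:y1,x0:x1,::-1]
    cv2.imwrite(name,cv2.resize(f,None,fx=s,fy=s,interpolation=cv2.INTER_CUBIC))
E
python3 - <<'E'
from h import *
c=env.read_camera("top"); np.save("top0.npy",c,allow_pickle=True)
crop(c,210,165,360,300,5,"pics/c1.png")
crop(c,390,135,515,300,3.6,"pics/c2.png")
s=env.read_camera("side"); np.save("side0.npy",s,allow_pickle=True)
crop(s,150,205,380,390,3.4,"pics/c3.png")
E
```

```text
(no output)
```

View pics/c1.png

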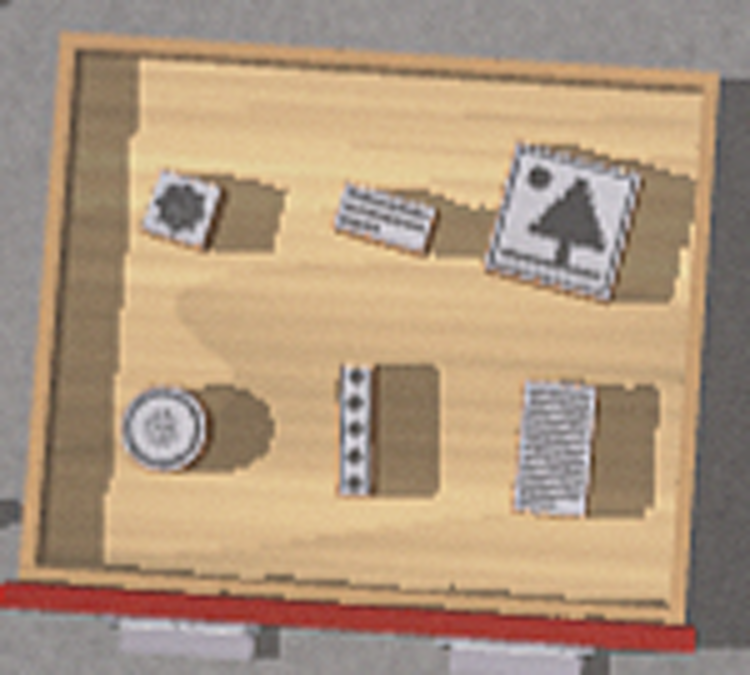

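View pics/c2.png

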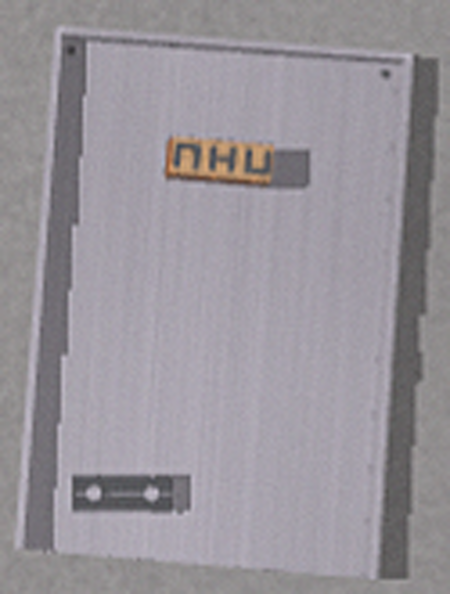

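View pics/c3.png

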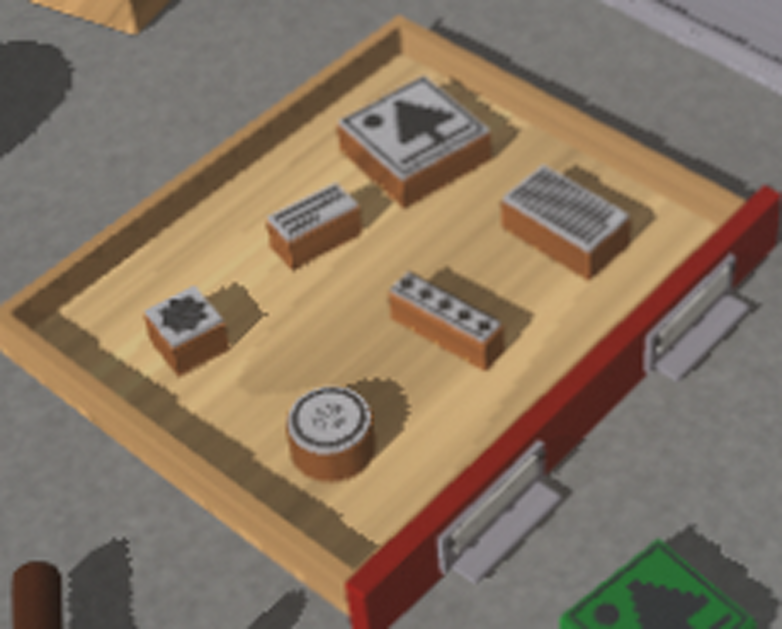

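```bash
cat > fit.py <<'E'
from h import *
from scipy.optimize import least_squares
def fit(obs,L,W,ztop,yaw=None):
    # obs: list of (cam, px[HL,HR,FR,FL]); L along x, W along y
    def res(p,ob=None):
        r=[]
        for c,px in obs:
            q=[(L/2,W/2),(L/2,-W/2),(-L/2,-W/2),(-L/2,W/2)]
            cs,sn=np.cos(p[2]),np.sin(p[2])
            P=[(p[0]+cs*a-sn*b,p[1]+sn*a+cs*b,ztop) for a,b in q]
            r.append((w2p(c,P)-np.array(px)).ravel())
        return np.concatenate(r)
    c,px=obs[0]; m=p2w(c,px,ztop).mean(0)
    s=least_squares(res,[m[0],m[1],0])
    return s.x, np.sqrt(np.mean(s.fun**2))
def un(px,x0,y0,s): return [(x0+(u+.5)/s-.5,y0+(v+.5)/s-.5) for u,v in px]
E
python3 - <<'E'
from fit import *
T=np.load("top0.npy",allow_pickle=True).item();S=np.load("side0.npy",allow_pickle=True).item()
tops={"picture":(60,60,30.5,un([(518,142),(642,172),(612,300),(487,270)],210,165,5)),
"column":(60,34,30.5,un([(525,380),(597,385),(588,517),(514,512)],210,165,5)),
"border":(60,16,30.5,un([(342,363),(376,366),(372,496),(338,494)],210,165,5)),
"caption":(22,44,30.5,un([(347,183),(438,210),(430,252),(336,225)],210,165,5)),
"title":(24,64,26.5,un([(170,137),(274,143),(270,183),(166,177)],390,135,3.6))}
sides={"picture":un([(338,126),(425,78),(492,133),(405,178)],150,205,3.4),
"column":un([(502,203),(545,167),(630,213),(588,252)],150,205,3.4),
"border":un([(389,291),(409,272),(503,323),(486,343)],150,205,3.4),
"caption":un([(267,222),(340,184),(362,208),(291,246)],150,205,3.4)}
for k,(L,W,z,px) in tops.items():
    print(k,"top",*[np.round(v,3) for v in fit([(T,px)],L,W,z)])
    if k in sides:
        print("  side",*[np.round(v,3) for v in fit([(S,sides[k])],L,W,z)])
print("galley floor corners?",p2w(T,un([(58,30),(411,56),(378,578),(18,549)],390,135,3.6),18).round(1))
print("case rim",p2w(T,un([(60,32),(718,74),(682,622),(22,570)],210,165,5),28).round(1))
crop(S,300,140,350,185,14,"pics/c4.png")
E
```

```text
picture top [ 5.63825e+02  8.99540e+01 -2.27000e-01] 0.355
  side [ 5.60193e+02  9.39570e+01 -2.32000e-01] 0.632
column top [ 4.61236e+02  9.28430e+01 -6.40000e-02] 0.215
  side [ 4.58906e+02  9.62510e+01 -6.70000e-02] 0.746
border top [ 4.68915e+02  1.82406e+02 -1.90000e-02] 0.26
  side [4.66453e+02 1.85340e+02 9.00000e-03] 0.338
caption top [ 5.64824e+02  1.69885e+02 -2.65000e-01] 0.456
  side [ 5.60155e+02  1.74975e+02 -2.76000e-01] 0.148
title top [ 6.33326e+02 -1.98165e+02 -6.00000e-02] 0.287
galley floor corners? [[ 717.1  -97.9   18. ]
 [ 701.  -318.9   18. ]
 [ 373.7 -296.1   18. ]
 [ 389.2  -73.6   18. ]]
case rim [[648.7 320.3  28. ]
 [631.3  21.3  28. ]
 [384.1  35.7  28. ]
 [404.7 332.5  28. ]]
```

View pics/c4.png

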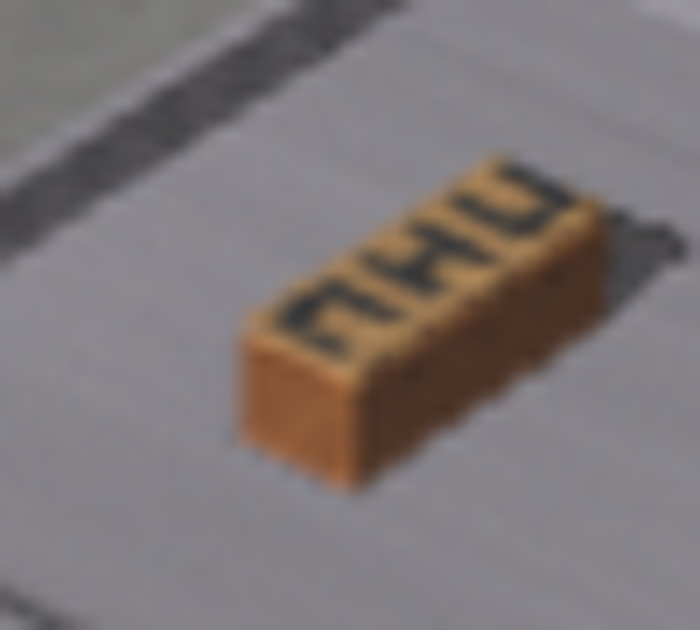

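```bash
python3 - <<'E'
from fit import *
S=np.load("side0.npy",allow_pickle=True).item()
T=np.load("top0.npy",allow_pickle=True).item()
px=un([(247,335),(498,158),(604,208),(358,378)],300,140,14)
# order HL,HR,FR,FL
print("title side",*[np.round(v,3) for v in fit([(S,px)],24,64,26.5)])
st=env.state(); R=Ro.from_euler("xyz",st["tcp_rot"]).as_matrix(); print(R.round(3))
print("tool y heading",np.degrees(np.arctan2(R[1,1],R[0,1])))
E
```

```text
title side [ 6.31137e+02 -1.95883e+02 -6.20000e-02] 0.383
[[-0.     0.273 -0.962]
 [ 0.001 -0.962 -0.273]
 [-1.    -0.001 -0.   ]]
tool y heading -74.14055037881712
```

The enlarged crop confirms each block, all inside the drawer:
- **Picture:** fir tree on a white plate, top px (323,208). The green and purple blocks outside the drawer aren't meant.
- **Column:** many text lines, (321,254).
- **Border:** five diamonds, (281,251).
- **Caption:** three lines, (287,209).

I'm moving to hover above the picture.

apply_moves(offset=[[12.4,12,0],[12.4,12,0],[12.4,12,0],[12.4,12,0],[12.4,12,0],[12.4,12,0],[12.4,12,0],[15.65,27.7,-3.4],[15.65,27.7,-3.4],[15.65,27.7,-3.4],[15.65,27.7,-3.4],[15.65,27.7,-3.4],[15.65,27.7,-3.4],[15.65,27.7,-3.4],[15.65,27.7,-3.4],[15.65,27.7,-3.4],[15.65,27.7,-3.4]], yaw=[-1,-2,-3,-4,-4.85,-4.85,-4.85,-4.85,-4.85,-4.85,-4.85,-4.85,-4.85,-4.85,-4.85,-4.85,-4.85], jaw=[-0.6,-0.6,-0.6,-0.6,-0.6,-0.6,-0.6,-0.6,-0.6,-0.6,-0.6,-0.6,-0.6,-0.6,-0.6,-0.6,-0.6])

```text
t: 2.33
eef_pos: [562.1, 90.3, 129.6]
tcp_rot: [-2.128, 1.57, 0.781]
ft_force: [-1.3, -0.0, -1.7]
opening: 0.8
```

apply_moves(offset=[[0,0.07,-1.5],[0,0.07,-3],[0,0.07,-3.1],[0,0.07,-3.1]], yaw=[0,0,0,0], jaw=[-0.6,-0.6,-0.6,-0.6])

```text
t: 2.82
eef_pos: [562.6, 91.5, 53.1]
tcp_rot: [-2.534, 1.569, 0.375]
ft_force: [0.7, -0.0, -0.0]
opening: 0.797
```

```bash
cat >> h.py <<'E'
def st():
    s=env.state(); R=Ro.from_euler("xyz",s["tcp_rot"]).as_matrix()
    print("t",round(s["t"],2),"pos",s["eef_pos"].round(2),"hd",np.degrees(np.arctan2(R[1,1],R[0,1])).round(2),"op",round(s["opening"]*95,1),"f",s["ft_force"].round(1))
E
python3 - <<'E'
from h import *
st()
s=env.read_camera("side"); crop(s,220,190,340,290,6.5,"pics/d1.png")
t=env.read_camera("top"); crop(t,250,150,370,270,5,"pics/d2.png")
E
```

```text
t 2.83 pos [562.61  91.49  53.13] hd -103.37 op 75.7 f [ 0.7 -0.  -0. ]
```

View pics/d1.png

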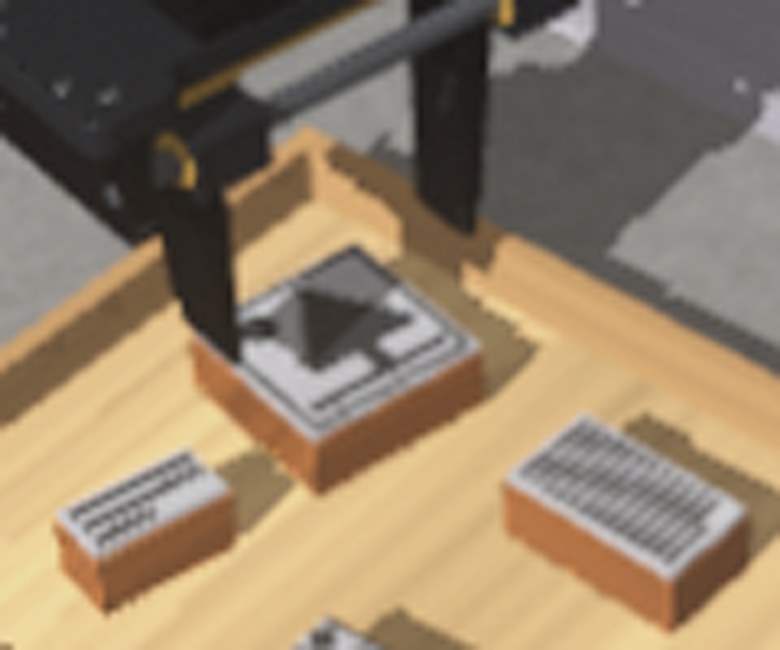

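View pics/d2.png

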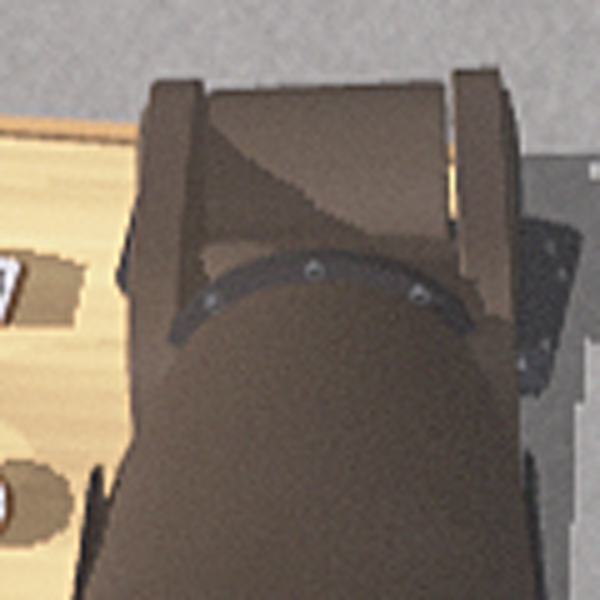

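```bash
python3 - <<'E'
from h import *
S=np.load("side0.npy",allow_pickle=True).item()
s=env.state();p=s["eef_pos"];R=Ro.from_euler("xyz",s["tcp_rot"]).as_matrix()
for sg in(1,-1):
    P=[p+sg*a*R[:,1]+b*R[:,2] for a in(37.85,49.85) for b in(-10,10)]
    print(sg,((w2p(S,P)-[220,190]+.5)*6.5-.5).round(0).tolist())
E
```

```text
1 [[416.0, 197.0], [461.0, 232.0], [449.0, 179.0], [494.0, 214.0]]
-1 [[200.0, 314.0], [243.0, 352.0], [164.0, 334.0], [207.0, 372.0]]
```

The side view shows the fingertips at crop (240,362) and (472,235), within about 2 mm of where they project, so the averaged camera estimate is good. I'm descending and gripping.

apply_moves(offset=[[-0.02,0.02,-0.8],[-0.02,0.02,-1.4],[-0.02,0.02,-1.7],[-0.02,0.02,-1.7]], yaw=[0,0,0,0], jaw=[-0.6,-0.6,-0.6,-0.6])

```text
t: 3.42
eef_pos: [562.3, 92.3, 10.9]
tcp_rot: [-2.642, 1.569, 0.267]
ft_force: [-0.0, -0.6, 0.5]
opening: 0.802
```

apply_moves(offset=[[0,0,0],[0,0,0],[0,0,0],[0,0,0],[0,0,0]], yaw=[0,0,0,0,0], jaw=[-0.2,-0.1,-0.1,-0.1,-0.1])

```text
t: 4.05
eef_pos: [562.5, 92.3, 11.3]
tcp_rot: [-2.695, 1.568, 0.214]
ft_force: [-0.8, -0.2, 5.5]
opening: 0.628
```

```bash
python3 - <<'E'
from h import *
st()
E
```

```text
t 4.05 pos [562.46  92.25  11.29] hd -103.35 op 59.7 f [-0.8 -0.2  5.5]
```

apply_moves(offset=[[0,0,1],[0,0,2.6],[0,-2,2.6],[0.9,-4.5,2.6],[0.9,-7,2.6],[0.9,-9.5,2.6],[0.9,-11.44,2.6],[0.9,-11.44,2.6],[0.9,-11.44,1.4],[0.9,-11.44,1.0],[0.9,-11.44,1.0],[0.9,-11.44,1.0]], yaw=[0,0,0,0.5,1,1.57,1.57,1.57,1.57,1.57,1.57,1.57], jaw=[-0.1,-0.1,-0.1,-0.1,-0.1,-0.1,-0.1,-0.1,-0.1,-0.1,-0.1,-0.1])

```text
t: 5.55
eef_pos: [585.4, -193.4, 37.0]
tcp_rot: [-2.868, 1.567, 0.205]
ft_force: [-0.6, -0.1, -0.8]
opening: 0.629
```

```bash
python3 - <<'E'
from h import *
st()
s=env.read_camera("side"); crop(s,270,110,430,230,5,"pics/e1.png")
t=env.read_camera("top"); crop(t,390,135,515,300,3.6,"pics/e2.png")
E
```

```text
t 5.55 pos [ 585.38 -193.4    37.04] hd -93.89 op 59.7 f [-0.6 -0.1 -0.8]
```

View pics/e1.png

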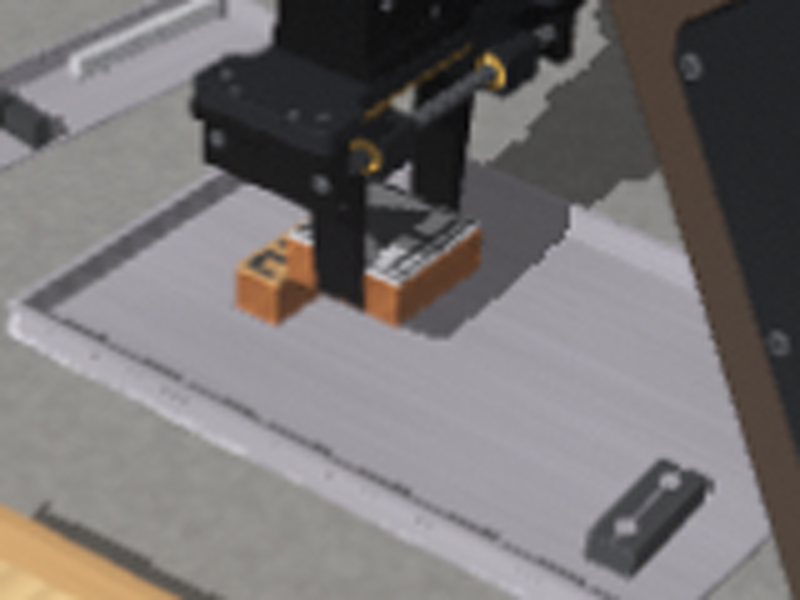

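View pics/e2.png

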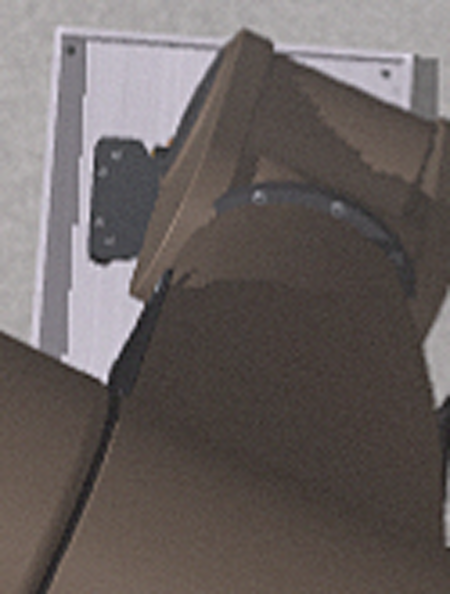

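```bash
python3 - <<'E'
from h import *
S=np.load("side0.npy",allow_pickle=True).item()
s=env.state();p=s["eef_pos"]
def box(x,y,yaw,L,W,zs):
    c,q=np.cos(yaw),np.sin(yaw)
    P=[(x+c*a*L/2-q*b*W/2,y+q*a*L/2+c*b*W/2,z) for z in zs for a,b in((1,1),(1,-1),(-1,-1),(-1,1))]
    return ((w2p(S,P)-[270,110]+.5)*5-.5).round(0).tolist()
print(box(p[0],p[1],-.068,60,60,(p[2]-4.3,p[2]+19.2)))
print(box(632.2,-197,-.068,24,64,(3,26.5)))
E
```

```text
[[289.0, 275.0], [374.0, 216.0], [484.0, 265.0], [401.0, 327.0], [290.0, 230.0], [376.0, 171.0], [487.0, 220.0], [403.0, 281.0]]
[[235.0, 309.0], [325.0, 247.0], [366.0, 266.0], [277.0, 330.0], [235.0, 265.0], [326.0, 203.0], [368.0, 222.0], [278.0, 285.0]]
```

The side view shows the held picture's near corner at (400,325) against a predicted (401,327), and the title at its predicted pixels. That leaves a gap of about 5 mm, so I'm lowering.

apply_moves(offset=[[0,0,-0.6],[0,0,-1.0],[0,0,-1.12],[0,0,-1.17],[0,0,-1.17]], yaw=[0,0,0,0,0], jaw=[-0.1,-0.1,-0.1,-0.1,-0.1])

```text
t: 6.28
eef_pos: [585.4, -193.7, 7.9]
tcp_rot: [-2.95, 1.567, 0.123]
ft_force: [0.2, -0.2, -1.2]
opening: 0.628
```

apply_moves(offset=[[0,0,-0.03],[0,0,-0.04],[0,0,-0.04]], yaw=[0,0,0], jaw=[-0.1,-0.1,-0.1])

```text
t: 6.65
eef_pos: [585.6, -193.8, 7.3]
tcp_rot: [-3.011, 1.566, 0.063]
ft_force: [0.0, -0.8, 4.3]
opening: 0.633
```

apply_moves(offset=[[0,0,0],[0,0,0],[0,0,0],[0,0,0.5],[0,0,1.5],[0,0,3.5],[-1,2,3.5],[-2,4,3.5],[-3,6,3.5],[-4,8,3.5],[-5.02,10,3.5],[-5.02,11.5,3.5],[-5.02,11.5,3.5],[-5.02,11.5,3.5],[-5.02,11.5,3],[-5.02,11.5,2.2],[-5.02,11.5,2.2]], yaw=[0,0,0,0,0,0,1.7,3.4,5.1,6.8,8.5,10.2,11.9,13.6,15,15,15], jaw=[-0.4,-0.5,-0.5,-0.5,-0.5,-0.5,-0.5,-0.5,-0.5,-0.5,-0.5,-0.5,-0.5,-0.5,-0.5,-0.5,-0.5])

```text
t: 8.78
eef_pos: [459.8, 93.7, 62.1]
tcp_rot: [-2.716, 1.566, 1.928]
ft_force: [-0.1, -0.1, 0.7]
opening: 0.751
```

```bash
python3 - <<'E'
from h import *
st()
s=env.read_camera("side"); crop(s,270,110,430,230,5,"pics/f1.png"); np.save("side1.npy",s,allow_pickle=True)
t=env.read_camera("top"); crop(t,390,135,515,300,3.6,"pics/f2.png"); np.save("top1.npy",t,allow_pickle=True)
E
```

```text
t 8.78 pos [459.76  93.74  62.15] hd -3.92 op 71.4 f [-0.1 -0.1  0.7]
```

View pics/f1.png

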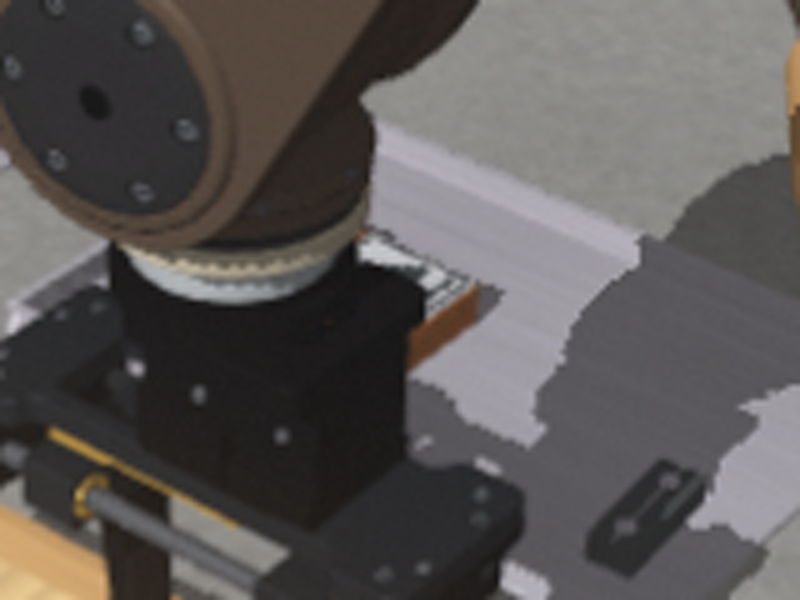

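View pics/f2.png

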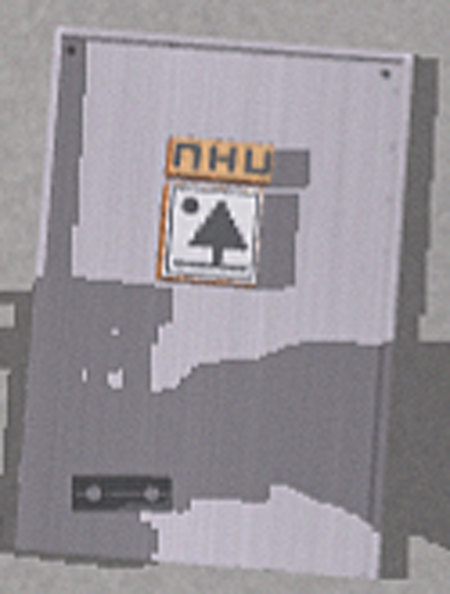

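The picture stands square under the title, with a small gap. I'll enlarge to measure it.

```bash
python3 - <<'E'
from h import *
t=np.load("top1.npy",allow_pickle=True).item(); crop(t,425,165,475,220,10,"pics/f3.png")
s=env.read_camera("side"); crop(s,230,190,360,300,6,"pics/f4.png")
p=env.state()["eef_pos"];R=Ro.from_euler("xyz",env.state()["tcp_rot"]).as_matrix()
for sg in(1,-1):
    P=[p+sg*a*R[:,1]+b*R[:,2] for a in(35.7,47.7) for b in(-10,10)]
    print(sg,((w2p(s,P)-[230,190]+.5)*6-.5).round(0).tolist())
E
```

```text
1 [[401.0, 333.0], [447.0, 297.0], [370.0, 315.0], [415.0, 280.0]]
-1 [[595.0, 444.0], [640.0, 406.0], [629.0, 464.0], [674.0, 425.0]]
```

View pics/f3.png

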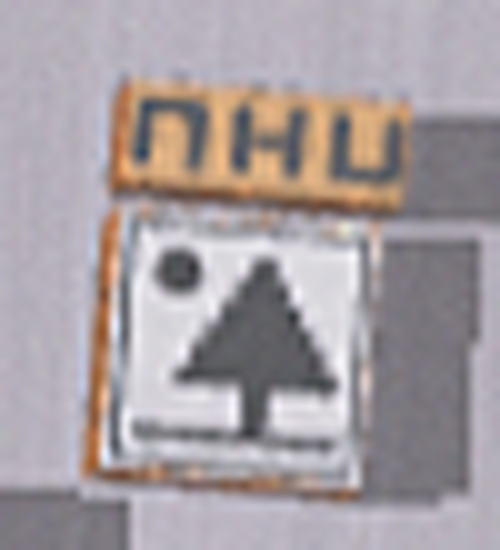

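View pics/f4.png

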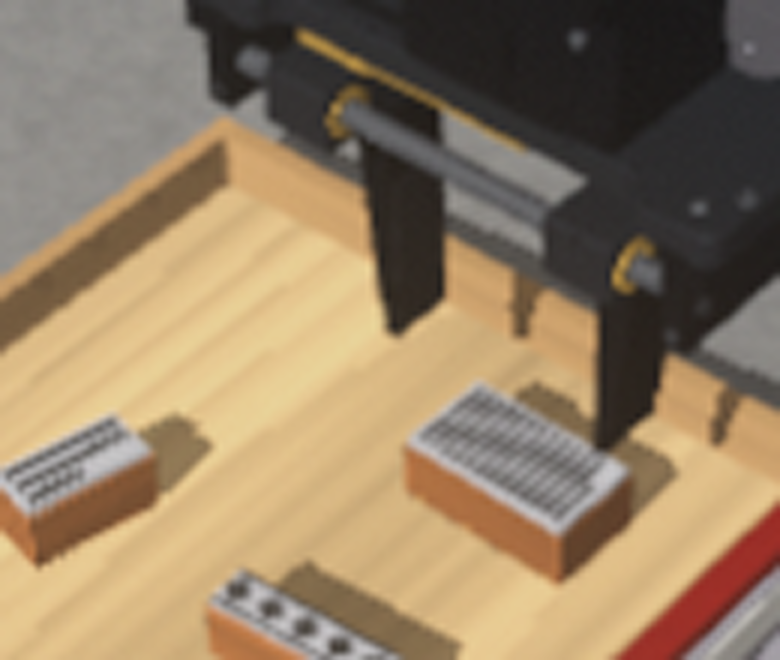

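```bash
python3 - <<'E'
from fit import *
t=np.load("top1.npy",allow_pickle=True).item()
print(fit([(t,un([(118,213),(381,226),(362,492),(100,475)],425,165,10))],60,60,26.5))
print(fit([(t,un([(130,82),(412,100),(405,208),(122,188)],425,165,10))],24,64,26.5))
# predicted outlines overlay
im=cv2.imread("pics/f3.png")
def draw(x,y,yaw,L,W,z,col):
    c,q=np.cos(yaw),np.sin(yaw)
    P=[(x+c*a*L/2-q*b*W/2,y+q*a*L/2+c*b*W/2,z) for a,b in((1,1),(1,-1),(-1,-1),(-1,1))]
    px=((w2p(t,P)-[425,165]+.5)*10-.5).round().astype(int)
    cv2.polylines(im,[px],True,col,1)
draw(586.8,-195.2,-.068,60,60,26.5,(0,255,0))
draw(633.5,-197.5,-.068,24,64,26.5,(255,0,0))
cv2.imwrite("pics/f5.png",im)
E
```

```text
(array([ 5.86640909e+02, -1.93220828e+02, -6.18837470e-02]), np.float64(0.2560288183753639))
(array([ 6.33520837e+02, -1.99337266e+02, -6.48977451e-02]), np.float64(0.1335238112540939))
```

View pics/f5.png

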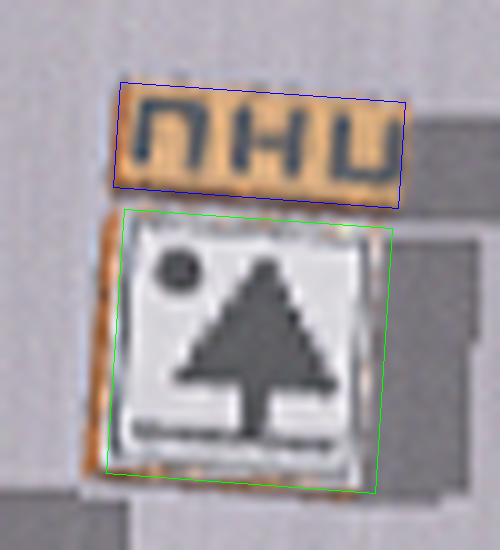

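The overlay shows a gap of about 4.7 mm, but the picture sits about 3 mm left of the title's centre. There's plenty of time, so I'm going back to correct it.

apply_moves(offset=[[1,-2,0.6],[2,-4,0.6],[3,-6,0.6],[4,-8,0.6],[5.03,-10,0.6],[5.03,-11.5,0.6],[5.03,-11.5,0.6],[5.03,-11.5,0.6],[5.03,-11.5,0.6],[5.03,-11.5,0.6],[5.03,-11.5,0.3],[5.03,-11.5,0],[5.03,-11.5,0]], yaw=[-1.7,-3.4,-5.1,-6.8,-8.5,-10.2,-11.9,-13.6,-15,-15,-15,-15,-15], jaw=[-0.5,-0.5,-0.5,-0.5,-0.5,-0.5,-0.5,-0.5,-0.5,-0.5,-0.5,-0.5,-0.5])

```text
t: 10.55
eef_pos: [585.9, -193.6, 62.3]
tcp_rot: [-3.107, 1.568, -0.033]
ft_force: [-0.1, -0.6, 1.3]
opening: 0.749
```

apply_moves(offset=[[0,0,-1],[0,0,-1.8],[0,0,-2.16],[0,0,-2.16],[0,0,-2.16],[0,0,-2.16],[0,0,-2.16],[0,0,-2.16]], yaw=[0,0,0,0,0,0,0,0], jaw=[-0.5,-0.5,-0.5,-0.5,-0.1,-0.1,-0.1,-0.1])

```text
t: 11.55
eef_pos: [586.2, -193.7, 9.0]
tcp_rot: [3.066, 1.567, -0.143]
ft_force: [-0.5, -0.5, 5.3]
opening: 0.63
```

```bash
python3 - <<'E'
from h import *
st()
E
```

```text
t 11.55 pos [ 586.2  -193.67    9.03] hd -93.85 op 59.8 f [-0.5 -0.5  5.3]
```

apply_moves(offset=[[0,0,0.12],[0,-0.06,0.12],[0,-0.12,0.12],[0,-0.12,0.12],[0,-0.12,0.04],[0,-0.12,0],[0,-0.12,-0.01]], yaw=[0,0,0,0,0,0,0], jaw=[-0.1,-0.1,-0.1,-0.1,-0.1,-0.1,-0.1])

```text
t: 12.42
eef_pos: [586.1, -196.7, 9.0]
tcp_rot: [3.071, 1.567, -0.137]
ft_force: [-2.2, 0.6, 5.7]
opening: 0.631
```

apply_moves(offset=[[0,0,0],[0,0,0],[0,0,0],[0,0,0.5],[0,0,1.5],[0,0,3.2],[-1,2,3.2],[-2,4,3.2],[-3,6,3.2],[-4,8,3.2],[-5.04,10,3.2],[-5.04,11.64,3.2],[-5.04,11.64,3.2],[-5.04,11.64,3.2],[-5.04,11.64,3],[-5.04,11.64,2.2],[-5.04,11.64,2.2],[-5.04,11.64,2.2]], yaw=[0,0,0,0,0,0,1.7,3.4,5.1,6.8,8.5,10.2,11.9,13.6,15,15,15,15], jaw=[-0.4,-0.5,-0.5,-0.5,-0.5,-0.5,-0.5,-0.5,-0.5,-0.5,-0.5,-0.5,-0.5,-0.5,-0.5,-0.5,-0.5,-0.5])

```text
t: 14.68
eef_pos: [460.4, 94.4, 64.8]
tcp_rot: [2.922, 1.567, 1.284]
ft_force: [0.5, 0.2, 0.7]
opening: 0.752
```

```bash
cat >> fit.py <<'E'
def overlay(t,x0,y0,x1,y1,s,name,boxes):
    crop(t,x0,y0,x1,y1,s,name); im=cv2.imread(name)
    cols=[(0,255,0),(255,0,0),(0,0,255),(255,0,255),(255,255,0)]
    for i,(x,y,yaw,L,W,z) in enumerate(boxes):
        c,q=np.cos(yaw),np.sin(yaw)
        P=[(x+c*a*L/2-q*b*W/2,y+q*a*L/2+c*b*W/2,z) for a,b in((1,1),(1,-1),(-1,-1),(-1,1))]
        px=((w2p(t,P)-[x0,y0]+.5)*s-.5).round().astype(int)
        cv2.polylines(im,[px],True,cols[i],1)
    cv2.imwrite(name,im)
E
python3 - <<'E'
from fit import *
st()
t=env.read_camera("top"); np.save("top2.npy",t,allow_pickle=True)
overlay(t,425,165,475,220,10,"pics/g1.png",[(587.2,-196,-.066,60,60,26.5),(633.5,-199.1,-.066,24,64,26.5)])
E
```

```text
t 14.68 pos [460.36  94.39  64.76] hd -3.86 op 71.4 f [0.5 0.2 0.7]
```

View pics/g1.png

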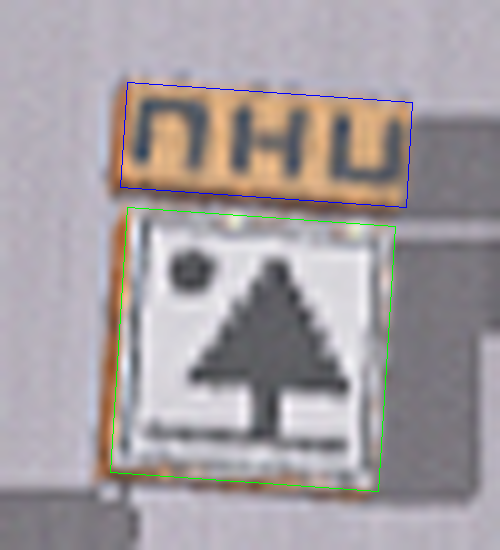

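The overlay now agrees: the picture is centred and square, with a gap of about 4.4 mm. I'm gripping the column next.

apply_moves(offset=[[0,-0.04,-1],[0,-0.04,-1.8],[0,-0.04,-2.13],[0,-0.04,-2.15],[0,-0.04,-2.15],[0,-0.04,-2.15],[0,-0.04,-2.15],[0,-0.04,-2.15],[0,-0.04,-2.15]], yaw=[0,0,0,0,0,0,0,0,0], jaw=[-0.5,-0.5,-0.5,-0.5,-0.1,-0.1,-0.1,-0.1,-0.1])

```text
t: 15.85
eef_pos: [460.8, 93.4, 11.7]
tcp_rot: [2.64, 1.566, 1.002]
ft_force: [-0.5, -0.4, 8.3]
opening: 0.627
```

```bash
python3 - <<'E'
from h import *
st()
E
```

```text
t 15.85 pos [460.76  93.42  11.67] hd -3.86 op 59.6 f [-0.5 -0.4  8.3]
```

apply_moves(offset=[[0,0,1],[0,0,2.6],[1,-2,2.6],[2,-4,2.6],[3,-6,2.6],[4,-8,2.6],[5.15,-9.53,2.6],[5.15,-9.53,2.6],[5.15,-9.53,1.4],[5.15,-9.53,1.0],[5.15,-9.53,1.0],[5.15,-9.53,1.0]], yaw=[0,0,0,0,0,0,0,0,0,0,0,0], jaw=[-0.1,-0.1,-0.1,-0.1,-0.1,-0.1,-0.1,-0.1,-0.1,-0.1,-0.1,-0.1])

```text
t: 17.35
eef_pos: [589.8, -144.6, 37.5]
tcp_rot: [2.457, 1.566, 0.819]
ft_force: [0.1, 0.2, -0.6]
opening: 0.63
```

```bash
python3 - <<'E'
from fit import *
st(); p=env.state()["eef_pos"]
s=env.read_camera("side")
overlay(s,290,120,390,200,8,"pics/i1.png",[(p[0],p[1],-.067,60,34,p[2]-4.7),(p[0],p[1],-.067,60,34,p[2]+18.8),(586.2,-196.7,-.066,60,60,26.5),(632.5,-199.5,-.066,24,64,26.5)])
E
```

```text
t 17.35 pos [ 589.83 -144.62   37.52] hd -3.84 op 59.9 f [ 0.1  0.2 -0.6]
```

View pics/i1.png

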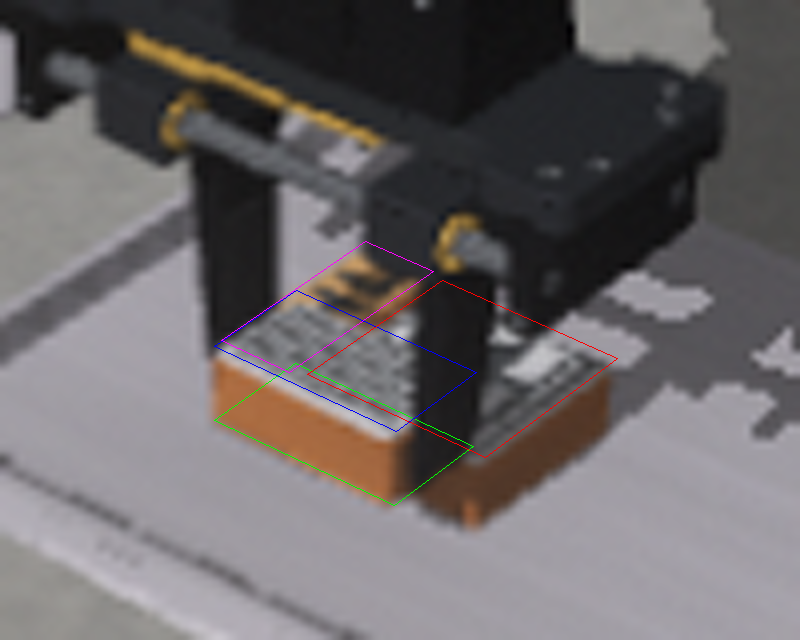

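The held column matches its predicted outline, with a gap of about 5 mm to the picture. I'm lowering it.

apply_moves(offset=[[0,0,-0.6],[0,0,-1.0],[0,0,-1.13],[0,0,-1.18],[0,0,-1.2],[0,0,-1.2]], yaw=[0,0,0,0,0,0], jaw=[-0.1,-0.1,-0.1,-0.1,-0.1,-0.1])

```text
t: 18.15
eef_pos: [590.0, -144.8, 7.8]
tcp_rot: [2.328, 1.565, 0.69]
ft_force: [-0.9, 0.6, -1.2]
opening: 0.633
```

apply_moves(offset=[[0,0,-0.02],[0,0,-0.03],[0,0,-0.03]], yaw=[0,0,0], jaw=[-0.1,-0.1,-0.1])

```text
t: 18.52
eef_pos: [590.1, -144.8, 7.7]
tcp_rot: [2.267, 1.565, 0.63]
ft_force: [-1.9, 0.7, 6.7]
opening: 0.63
```

apply_moves(offset=[[0,0,0],[0,0,0],[0,0,0],[0,0,0.5],[0,0,1.5],[0,0,3.2],[-1,2,3.2],[-2,4,3.2],[-3,6,3.2],[-4,8,3.2],[-4.88,10,3.2],[-4.88,12,3.2],[-4.88,12.96,3.2],[-4.88,12.96,3.2],[-4.88,12.96,2.2],[-4.88,12.96,2.2],[-4.88,12.96,2.2]], yaw=[0,0,0,0,0,0,0,0,0,0.3,0.55,0.55,0.55,0.55,0.55,0.55,0.55], jaw=[-0.4,-0.45,-0.45,-0.45,-0.45,-0.45,-0.45,-0.45,-0.45,-0.45,-0.45,-0.45,-0.45,-0.45,-0.45,-0.45,-0.45])

```text
t: 20.65
eef_pos: [468.4, 178.6, 63.4]
tcp_rot: [2.251, 1.565, 0.67]
ft_force: [-0.7, -1.0, -0.1]
opening: 0.725
```

```bash
python3 - <<'E'
from fit import *
st(); p=env.state()["eef_pos"]
t=env.read_camera("top"); np.save("top3.npy",t,allow_pickle=True)
overlay(t,410,165,475,220,10,"pics/j1.png",[(587.2,-196,-.066,60,60,26.5),(633.5,-199.1,-.066,24,64,26.5),(590.9,-144.1,-.066,60,34,26.5)])
s=env.read_camera("side"); overlay(s,200,205,330,310,6,"pics/j2.png",[(467.6,184,-.005,60,16,30.5),(468,182.8,-.005,60,16,30.5)])
E
```

```text
t 20.65 pos [468.37 178.62  63.4 ] hd -0.59 op 68.9 f [-0.7 -1.  -0.1]
```

View pics/j1.png

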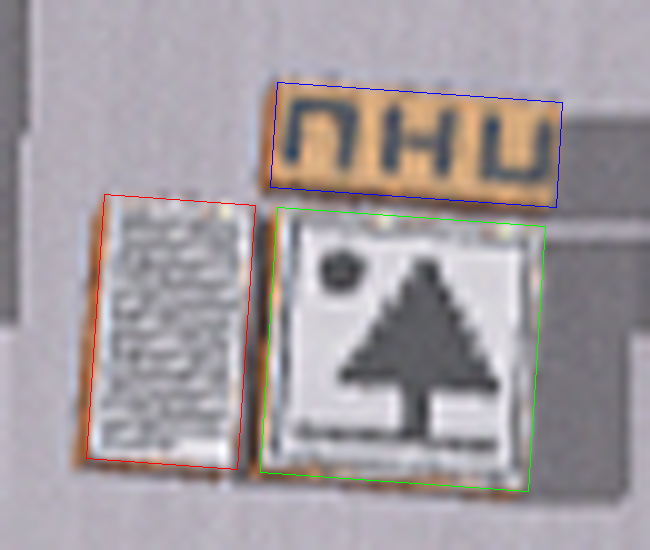

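View pics/j2.png

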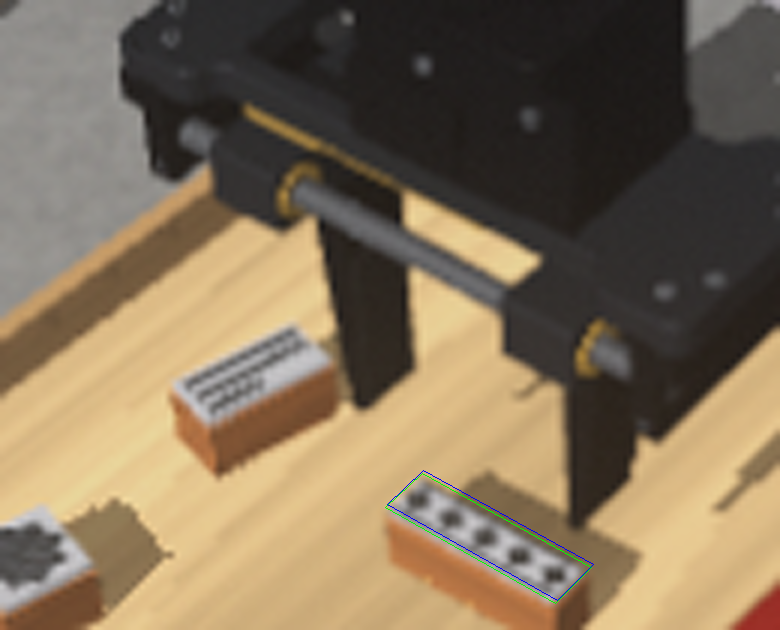

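The column sits flush beside the picture with a gap of about 4 mm. I'm gripping the border on its ends, pads offset to the right so they clear the title.

apply_moves(offset=[[0,0.04,-1],[0,0.04,-1.8],[0,0.04,-2.08],[0,0.04,-2.1],[0,0.04,-2.1],[0,0.04,-2.1],[0,0.04,-2.1],[0,0.04,-2.1],[0,0.04,-2.1]], yaw=[0,0,0,0,0,0,0,0,0], jaw=[-0.45,-0.45,-0.45,-0.45,-0.1,-0.1,-0.1,-0.1,-0.1])

```text
t: 21.88
eef_pos: [468.8, 180.0, 11.7]
tcp_rot: [2.151, 1.563, 0.57]
ft_force: [-0.5, -0.5, 6.5]
opening: 0.628
```

```bash
python3 - <<'E'
from fit import *
st(); p=env.state()["eef_pos"]
s=env.read_camera("side"); overlay(s,200,205,330,310,6,"pics/k2.png",[(468.2,183,-.01,60,16,30.5),(468.2,184,-.01,60,16,30.5)])
E
```

```text
t 21.88 pos [468.8  179.97  11.7 ] hd -0.57 op 59.7 f [-0.5 -0.5  6.5]
```

View pics/k2.png

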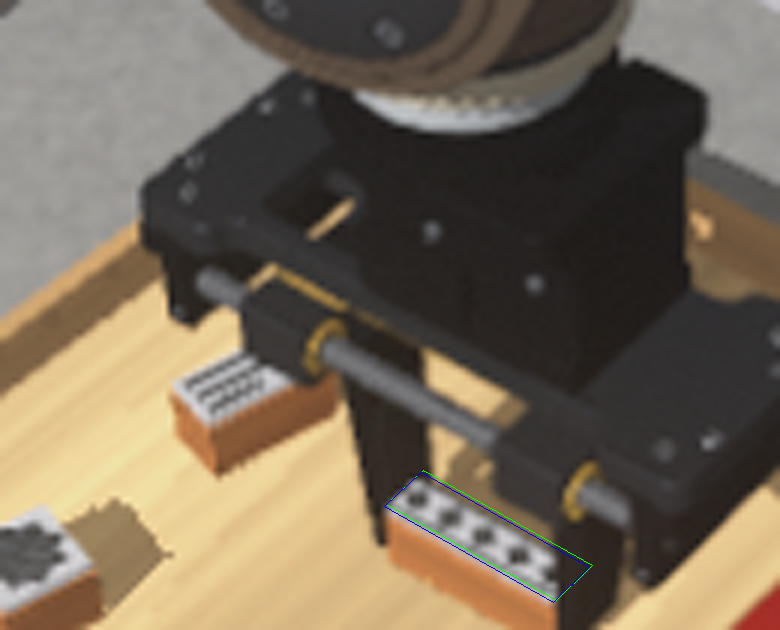

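apply_moves(offset=[[0,0,1],[0,0,2.6],[0.5,-2,2.6],[1,-4,2.6],[1.5,-6,2.6],[2,-8,2.6],[3,-10,2.6],[4,-12,2.6],[4.58,-14,2.6],[4.58,-16,2.6],[4.58,-16.91,2.6],[4.58,-16.91,2.6],[4.58,-16.91,1.4],[4.58,-16.91,1.0],[4.58,-16.91,1.0],[4.58,-16.91,1.0]], yaw=[0,0,0,0,0,0,-0.3,-0.54,-0.54,-0.54,-0.54,-0.54,-0.54,-0.54,-0.54,-0.54], jaw=[-0.1,-0.1,-0.1,-0.1,-0.1,-0.1,-0.1,-0.1,-0.1,-0.1,-0.1,-0.1,-0.1,-0.1,-0.1,-0.1])

```text
t: 23.92
eef_pos: [583.7, -242.5, 37.5]
tcp_rot: [2.056, 1.563, 0.419]
ft_force: [0.0, -0.3, -0.7]
opening: 0.626
```

```bash
python3 - <<'E'
from fit import *
st(); p=env.state()["eef_pos"]
s=env.read_camera("side")
overlay(s,290,110,390,200,7,"pics/l1.png",[(p[0]+.2,p[1]+3.1,-.067,60,16,p[2]-4.7),(p[0]+.2,p[1]+3.1,-.067,60,16,p[2]+18.8),(586.2,-196.7,-.066,60,60,26.5),(632.5,-199.5,-.066,24,64,26.5)])
E
```

```text
t 23.93 pos [ 583.75 -242.45   37.55] hd -3.78 op 59.5 f [ 0.  -0.3 -0.7]
```

View pics/l1.png

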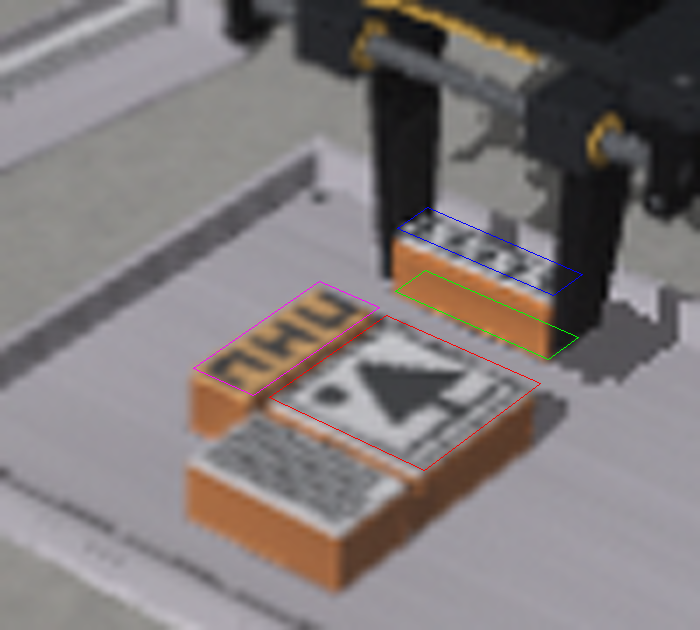

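The border matches its predicted outline and the fingers clear the title. I'm lowering it.

apply_moves(offset=[[0,0,-0.6],[0,0,-1.0],[0,0,-1.13],[0,0,-1.18],[0,0,-1.2],[0,0,-1.22],[0,0,-1.22]], yaw=[0,0,0,0,0,0,0], jaw=[-0.1,-0.1,-0.1,-0.1,-0.1,-0.1,-0.1])

```text
t: 24.85
eef_pos: [583.8, -242.7, 7.7]
tcp_rot: [1.991, 1.562, 0.354]
ft_force: [-1.5, 0.7, 4.8]
opening: 0.631
```

apply_moves(offset=[[0,0,0],[0,0,0],[0,0,0],[0,0,0.5],[0,0,1.8],[0,0,3.2],[0,2,3.2],[0,4,3.2],[0,6,3.2],[0,8,3.2],[-0.4,10,3.2],[-0.84,12,3.2],[-0.84,14,3.2],[-0.84,16,3.2],[-0.84,16.57,3.2],[-0.84,16.57,3],[-0.84,16.57,2.4],[-0.84,16.57,2.2],[-0.84,16.57,2.2]], yaw=[0,0,0,0,0,0,-1.7,-3.4,-5.1,-6.8,-8.5,-10.2,-11.9,-13.6,-15.3,-16.95,-16.95,-16.95,-16.95], jaw=[-0.4,-0.4,-0.4,-0.4,-0.4,-0.4,-0.3,-0.3,-0.3,-0.3,-0.3,-0.3,-0.3,-0.3,-0.3,-0.3,-0.3,-0.3,-0.3])

```text
t: 27.22
eef_pos: [562.6, 171.2, 62.3]
tcp_rot: [1.869, 1.562, -1.541]
ft_force: [-0.1, -1.3, 0.9]
opening: 0.653
```

```bash
python3 - <<'E'
from fit import *
st(); p=env.state()["eef_pos"]
t=env.read_camera("top"); np.save("top4.npy",t,allow_pickle=True)
overlay(t,410,165,475,220,10,"pics/m1.png",[(587.2,-196,-.066,60,60,26.5),(633.5,-199.1,-.066,24,64,26.5),(590.9,-144.1,-.066,60,34,26.5),(584.8,-238.9,-.066,60,16,26.5)])
s=env.read_camera("side"); overlay(s,190,190,310,280,6.5,"pics/m2.png",[(562.8,171.5,-.27,22,44,30.5),(560.9,173,-.27,22,44,30.5)])
E
```

```text
t 27.23 pos [562.62 171.24  62.3 ] hd -105.39 op 62.0 f [-0.1 -1.3  0.9]
```

View pics/m1.png

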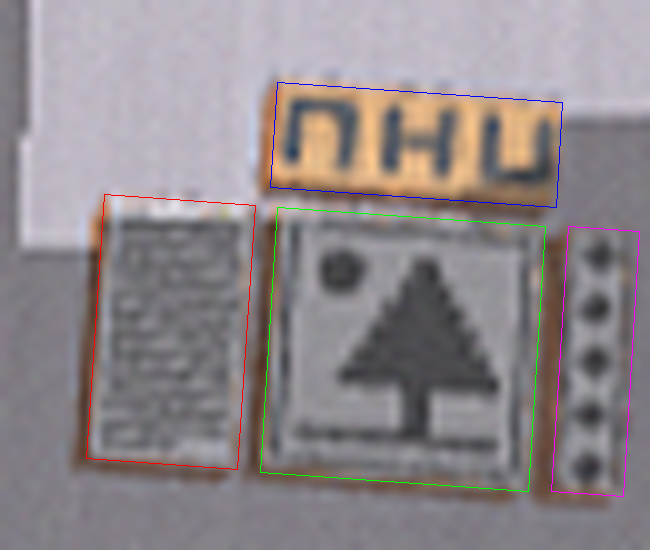

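View pics/m2.png

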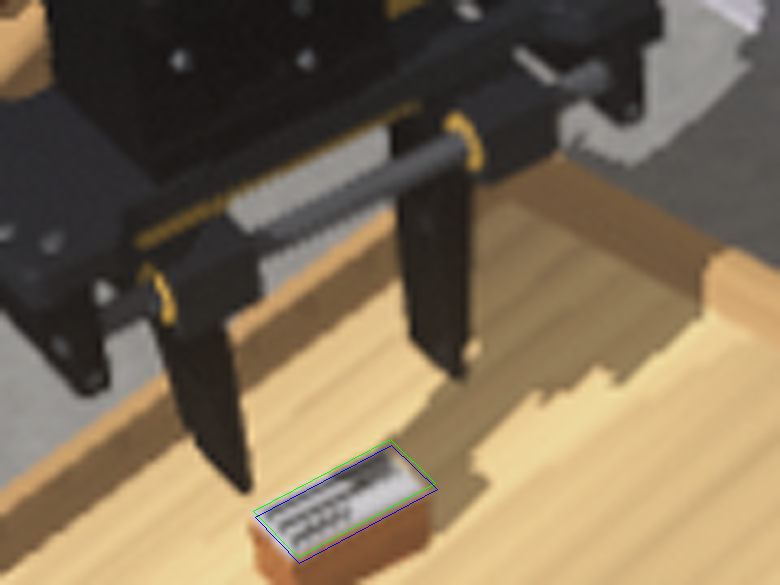

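The border is in place with about a 4–5 mm gap, and the column, picture and title haven't moved. I'm gripping the caption.

apply_moves(offset=[[0,0,-1],[0,0,-1.8],[0,0,-2.03],[0,0,-2.06],[0,0,-2.06],[0,0,-2.06],[0,0,-2.06],[0,0,-2.06],[0,0,-2.06]], yaw=[0,0,0,0,0,0,0,0,0], jaw=[-0.3,-0.3,-0.3,-0.3,0.25,0.25,0.25,0.25,0.25])

```text
t: 28.45
eef_pos: [563.2, 171.4, 12.0]
tcp_rot: [2.108, 1.562, -1.303]
ft_force: [-0.7, -0.5, 5.9]
opening: 0.463
```

```bash
python3 - <<'E'
from fit import *
st()
E
```

```text
t 28.45 pos [563.24 171.41  12.  ] hd -105.43 op 44.0 f [-0.7 -0.5  5.9]
```

apply_moves(offset=[[0,0,1],[0,0,2.6],[0,-2,2.6],[0,-4,2.6],[-0.4,-6,2.6],[-0.89,-8,2.6],[-0.89,-10,2.6],[-0.89,-12,2.6],[-0.89,-14,2.6],[-0.89,-14.6,2.6],[-0.89,-14.6,2.6],[-0.89,-14.6,1.4],[-0.89,-14.6,1.0],[-0.89,-14.6,1.0],[-0.89,-14.6,1.0]], yaw=[0,0,0,0.5,1,1.5,1.94,1.94,1.94,1.94,1.94,1.94,1.94,1.94,1.94], jaw=[0.25,0.25,0.25,0.25,0.25,0.25,0.25,0.25,0.25,0.25,0.25,0.25,0.25,0.25,0.25])

```text
t: 30.32
eef_pos: [541.4, -193.2, 37.7]
tcp_rot: [2.155, 1.561, -1.053]
ft_force: [0.1, -0.1, 0.3]
opening: 0.458
```

```bash
python3 - <<'E'
from fit import *
st(); p=env.state()["eef_pos"]
s=env.read_camera("side")
overlay(s,290,120,400,210,7,"pics/n1.png",[(p[0]-.7,p[1],-.067,22,44,p[2]-5),(p[0]-.7,p[1],-.067,22,44,p[2]+18.5),(586.2,-196.7,-.066,60,60,26.5),(590.1,-144.8,-.066,60,34,26.5)])
E
```

```text
t 30.32 pos [ 541.38 -193.23   37.67] hd -93.76 op 43.5 f [ 0.1 -0.1  0.3]
```

View pics/n1.png

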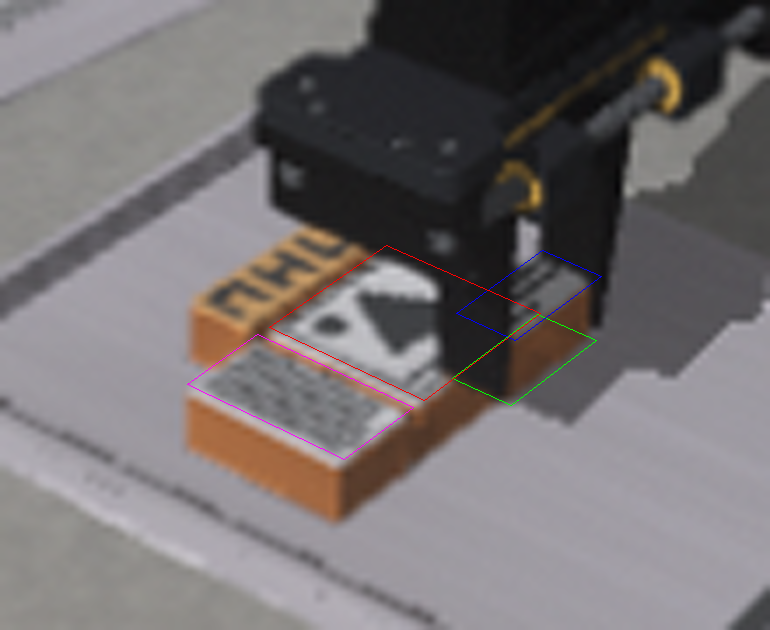

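apply_moves(offset=[[-0.02,-0.02,-0.6],[-0.02,-0.02,-1.0],[-0.02,-0.02,-1.13],[-0.02,-0.02,-1.17],[-0.02,-0.02,-1.2],[-0.02,-0.02,-1.22],[-0.02,-0.02,-1.22]], yaw=[0,0,0,0,0,0,0], jaw=[0.25,0.25,0.25,0.25,0.25,0.25,0.25])

```text
t: 31.25
eef_pos: [540.9, -193.9, 8.0]
tcp_rot: [2.196, 1.561, -1.012]
ft_force: [-2.9, 0.2, 5.1]
opening: 0.462
```

Contact. I'm releasing, retreating upward, then moving clear to the left for the final check.

apply_moves(offset=[[0,0,0],[0,0,0],[0,0,0],[0,0,0.5],[0,0,1.8],[0,0,4],[-0.5,2,5],[-1,4,6],[-1,6,6],[-1,8,6],[-1,10,6],[-1,12,6],[-1,13,6],[-1,13,6]], yaw=[0,0,0,0,0,0,0,0,0,0,0,0,0,0], jaw=[0,-0.1,-0.1,-0.1,-0.1,-0.1,-0.1,-0.1,-0.1,-0.1,-0.1,-0.1,-0.1,-0.1])

```text
t: 33.0
eef_pos: [515.7, 132.4, 158.6]
tcp_rot: [2.259, 1.561, -0.946]
ft_force: [-0.6, -0.2, 0.6]
opening: 0.548
```

```bash
python3 - <<'E'
from fit import *
st()
t=env.read_camera("top")
overlay(t,410,165,475,235,8.5,"pics/o1.png",[(587.2,-196,-.066,60,60,26.5),(633.5,-199.1,-.066,24,64,26.5),(590.9,-144.1,-.066,60,34,26.5),(584.8,-238.9,-.066,60,16,26.5),(541.5,-193,-.066,22,44,26.5)])
cv2.imwrite("pics/o2.png",t["frame"][:,:,::-1])
s=env.read_camera("side"); cv2.imwrite("pics/o3.png",s["frame"][:,:,::-1])
E
```

```text
t 33.0 pos [515.73 132.41 158.64] hd -93.62 op 52.1 f [-0.6 -0.2  0.6]
```

View pics/o1.png

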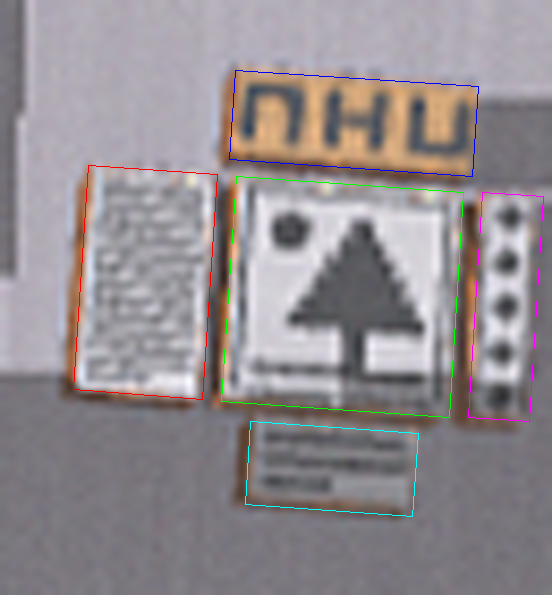

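View pics/o2.png

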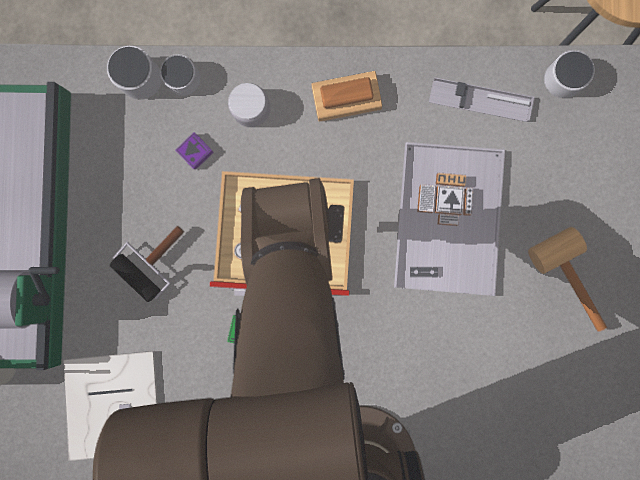

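View pics/o3.png

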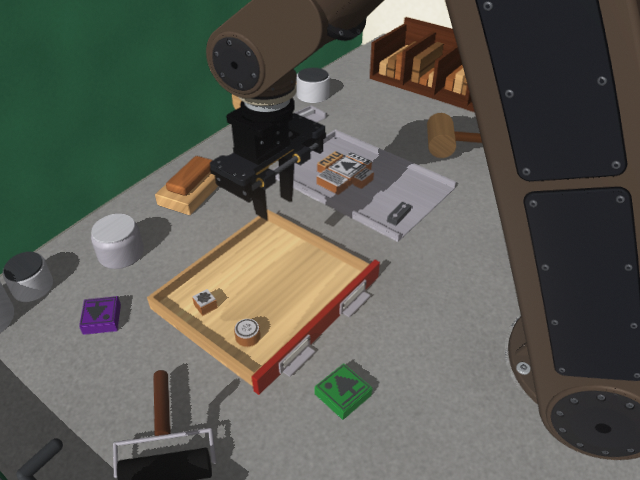

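All five outlines match: the page is square and centred, with gaps of about 4–5 mm. The star (204,301) and the round block (247,332) are untouched, and the gripper is clear, so I'm handing in.

```bash
python3 -c "
from cell import env
print(env.job_done())"
```

```text
the job is handed in; nothing more can be done
None
```

The page is made up on the galley and handed in at about 33 s. In the order asked, I set the picture below the title, the column to its left, the border to its right and the caption below the picture. Each block was lowered until it touched the floor before I let go.

- **Correction:** the picture first landed about 3 mm left of the title's centre. I gripped it again and moved it over, and the next overlay showed it centred.
- **Final check (top camera):** all the blocks matched their planned outlines to about 1–2 mm, with gaps of about 4–5 mm. The blocks were square, the prints were the right way round and the title had not moved.
- **Final check (side camera):** the small square block and the round block are still in their places in the drawer, and the gripper is clear of everything.
- **Disagreement:** the two cameras differed by about 3–5 mm on block positions. I took values between the two and checked them against where the gripper actually was.

No check failed at the end, and the highest tool force I saw in the readings was about 8 N.

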